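# Stand the toppled press weight on the glued badge and press gently

## Task

The hand press weight has toppled over on the leatherworker's bench: stand it upright, steel foot down, centred on the freshly glued brass badge on the sprung green platen. Lean on it gently with about 10 N for a full second so that the glue grabs, never loading the platen with more than 20 N, not even for an instant as you set it down. Leave the weight standing there by itself on the badge, and do not disturb the thread spool, the dye bottle or the pot.

Things in the scene. Friction and masses are not known exactly. Their poses are not given: they have to be found in the camera images.
- weight: hand press weight, 0.45 kg, 98 mm tall: square steel foot 50 x 50 x 22 mm (nearly all the mass), round pale wooden stem 26 mm in diameter (22 to 78 mm from the underside), red knob 36 mm in diameter above. Origin: centre of the underside; z runs along the stem to the knob. It starts lying on a flat side of its foot, stem level, 25 mm above the bench, pointing away from the robot within 75 degrees.
- stem (a point): point on the axis of the weight's stem, 52 mm from the underside, the middle of the free stem; axes as the weight's
- jig: fixed gluing jig: square wooden base 130 x 130 mm, 22 mm high, on the bench; origin at the centre of its underside, z up
- platen: green steel plate 100 x 100 x 8 mm with a black skirt, floating above the jig's base; unloaded, its top is 57 mm above the bench. Pushed, it first sinks through some easy play (under 5 N; 2 to 13 mm, different each time and not visible), then meets stiff springs, where the load rises by several newtons per millimetre. Origin: centre of its underside, z up
- badge (a point): centre of the top of the brass badge, a disc 44 mm in diameter and 3 mm thick in the middle of the platen; unloaded, its top is 60 mm above the bench. z up
- spool: bystander: yellow thread spool with white ends, 48 mm in diameter, 66 mm tall, upright; origin at the centre of its underside
- dye: bystander: amber dye bottle with a green cap, 46 mm in diameter, 85 mm tall, upright; origin at the centre of its underside
- pot: bystander: blue ceramic pot, open, 64 mm in diameter, 50 mm tall, upright; origin at the centre of its underside
Not all that is in view belongs to the job. What is shaped like the weight but purple or turquoise is not meant.

How it is judged:
By the outcome, as a careful person would: the job done as asked, in the order asked, and still so for the second after the job is handed in, with the robot touching nothing.
It also fails if it takes over 64 s, if anything falls off the work surface, if the arm or the gripper's body presses on something with over 40 N, if the wrist force passes 120 N, or if a joint passes its speed limit or range.

## Robot

A 7-joint arm with a two-finger parallel gripper is mounted at the origin on the work surface. World frame = base frame: x ahead of the robot, y to its left, z up, the work surface at z = 0. Lengths are in m, angles in rad, forces in N, time in s.
With the tool pointing down it reaches from about 0.4 to 0.85 m from the base axis. Payload 4.5 kg.
Tool frame: the origin (TCP) lies midway between the tips of the shut fingers; the grasp point (between the pads) lies 19 mm behind it; z points along the fingers, y is the line along which they close (so a half turn about z gives the same grasp; the last joint's range is limited). The gripper opens to 88 mm and grips with 3 to 60 N. Pads are 18 mm wide; open, the fingers measure 123 mm over their backs; the gripper's body (75 mm by 187 mm) begins 45 mm behind the grasp point.
Start: joints at [-1.237, 0.689, -0.195, 1.565, 0.157, 0.902, -0.215], TCP at [0.185, 0.597, 0.239] pointing down, gripper open.
Joint ranges: [-3.01, 3.01], [-0.46, 2.08], [-1.47, 1.51], [0.13, 2.56], [-1, 4.14], [0.04, 2.09], [-2.66, 2.66]. Speed limits (rad/s): [2.57, 2.57, 3.14, 3.14, 3.14, 3.14, 3.14].

## Interface

Orientations are given as a unit quaternion [x, y, z, w].
In Python, from plant import sensors, eyes, finish_job gives the robot as it stands.
- The arm moves only by the tool send_rows, never from a script. Its argument "rows" is text: rows parted by semicolons, each of 4 numbers parted by spaces: the shift along the tool's x, y, z normalised to -1 to 1, where 1 is 30 cm, then the turn about the tool's z normalised to -1 to 1, where 1 is 2 pi rad. A call has 1 to 10 rows; each row is the pose to reach, as a shift and turn from the pose commanded when the call began, along the tool's axes at that moment, turning the shorter way round; what a row does not reach only later rows make up. A row lasts 1/12 s, in which the tool goes at most 41.7 mm and 7.16 degrees, less where a joint would pass 70% of its speed; a pose out of reach is approached as far as the arm can. A call with a number of a shift or a turn outside -1 to 1 is refused whole. A call with a gripper value outside its range is refused whole. "jaw" is the closure, from -1 (fully open) to 1 (shut), set as the call begins (left out, the last holds). The fingers move at their own pace and stop on an object; "force" is the grip in N (left out, the last holds). Time passes only in rows, so rows that repeat a pose let the fingers close. It gives the time, the measured TCP pose, the force, the opening and the grip force at its end, in the units of the state.
- sensors.get_state(): the state, without advancing time (a new reading comes with each control period).
- eyes.snapshot(name): name is "scene" or "top" or "wrist"; returns (picture, depth): 400x640x3 uint8, red, green, blue; 400x640 float32, m along the optical axis (not along the pixel's ray), 0 where there is no reading.
- eyes.calibration(name): a dict with "fov_y" (degrees; the focal length in pixels is half the picture's height over the tangent of half this angle, whatever the lens; pixels are square), "cx", "cy" (the principal point, pixels), "world_from_camera" (4x4, takes a point from camera to world coordinates). Camera axes: x right, y down, z forward; pixel columns grow to the right and rows downward; lengths in m; the calibration is good to about 2 mm. A picture is of the moment at which its call begins: read the wrist's pose just before it. calibration takes no time and is no camera call; for the wrist camera it gives the pose at the moment of the call.
- finish_job(): hands the job in; it is judged then, once.
The state is a dict: "clock": time; "q": joint angles; "qd": joint speeds; "joint_torque": joint torques, N m; "tool_pos": TCP position; "eef_rot": TCP orientation; "contact_force": force on the tool from outside, world axes, zero at the start; "moment": the same for the moment, N m; "opening": opening from 0.0 (shut) to 1.0 (fully open); "finger_force": force on a finger pad.
Only numpy, scipy, OpenCV 4.12 (cv2) and the standard library are available. Lean on these libraries where they do the work, as an engineer would, in place of code of your own. Each camera call takes 0.05 s, during which the arm holds its last target. There are 200 camera calls.

## Working session

There is one attempt and no reset: what is moved stays moved. The work goes in short steps, Python scripts to look and compute and a tool call to move; the robot and the scene stay as the last step left them, time stands still between calls to the robot, and variables do not carry over. Pictures are saved under pics/ and viewed, at most 10 in all, crops included, and the job is handed in when it is done.

Besides the shell and the picture viewer there is one more tool, called after ">>>" as name(argument=value, ...), one argument or row to a line, values as JSON. send_rows: Moves the arm, as the interface text tells. Scaled input: -1 to 1 covers 30 cm each way for a shift and 2 pi rad each way for a turn. Its arguments: {"type":"object","properties":{"rows":{"type":"string"},"jaw":{"type":"number"},"force":{"type":"number"}},"required":["rows"]}

```bash
mkdir -p pics
cat > h.py <<'E'
import numpy as np, cv2
from plant import sensors, eyes, finish_job
from scipy.spatial.transform import Rotation as R
def snap(name, fn=None):
    c=eyes.calibration(name); p,d=eyes.snapshot(name)
    if fn: cv2.imwrite('pics/'+fn, p[:,:,::-1])
    np.savez('last_%s.npz'%name,p=p,d=d,T=c['world_from_camera'],k=[c['fov_y'],c['cx'],c['cy']])
def cloud(name):
    z=np.load('last_%s.npz'%name); d=z['d']; f=200/np.tan(np.radians(z['k'][0])/2)
    v,u=np.mgrid[0:400,0:640]
    P=np.stack([(u-z['k'][1])*d/f,(v-z['k'][2])*d/f,d],-1)
    T=z['T']; W=P@T[:3,:3].T+T[:3,3]; W[d==0]=np.nan
    return z['p'],W
E
python3 - <<'E'
from h import *
snap('scene','s1.png');snap('top','t1.png')
print(sensors.get_state())
for n in('scene','top'): print(eyes.calibration(n))
E
```

```text
{'clock': 0.1, 'q': array([-1.23719416,  0.68989253, -0.19450552,  1.56618268,  0.15729367,
        0.9024755 , -0.21507337]), 'qd': array([ 0.00022092, -0.00087476, -0.00172056, -0.00183314, -0.00135862,
       -0.00024545,  0.00114158]), 'joint_torque': array([-3.27837712e-03, -5.28497207e+01, -1.27166692e+00, -1.53836757e+01,
       -5.26242633e-02,  1.99067887e-03,  4.51519168e-05]), 'tool_pos': array([0.18447019, 0.59660112, 0.23800986]), 'eef_rot': array([ 1.49300376e-01,  9.88791577e-01, -7.82511487e-04, -6.05914637e-05]), 'contact_force': array([0.30296482, 0.14827482, 0.65918013]), 'moment': array([ 0.02397805,  0.01294238, -0.04572199]), 'finger_force': 0.0, 'opening': 0.9986709118569879}
{'fov_y': 52.420762057659914, 'cx': 317.11886589610026, 'cy': 200.26550145973832, 'world_from_camera': array([[-0.74022057,  0.49114658, -0.45918248,  0.89626795],
       [ 0.67207647,  0.56045748, -0.4839428 ,  0.38875508],
       [ 0.0196654 , -0.66683015, -0.74495021,  0.64353241],
       [ 0.        ,  0.        ,  0.        ,  1.        ]])}
{'fov_y': 46.60301703229999, 'cx': 317.89467208545466, 'cy': 206.25086379108507, 'world_from_camera': array([[-0.01679919, -0.99503592,  0.09808825,  0.43450601],
       [-0.99977511,  0.01798669,  0.01123464, -0.01763207],
       [-0.01294315, -0.09787746, -0.9951143 ,  1.0405487 ],
       [ 0.        ,  0.        ,  0.        ,  1.        ]])}
```

View pics/t1.png

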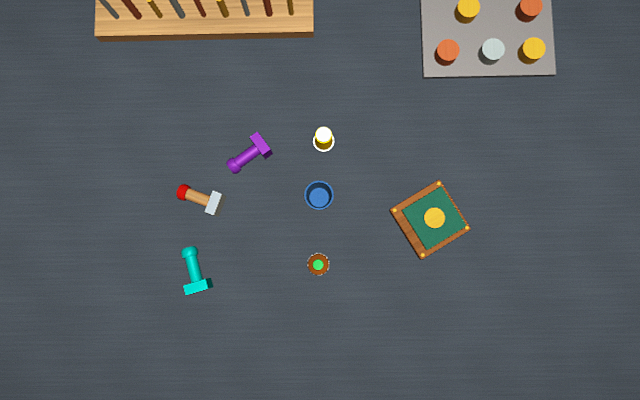

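View pics/s1.png

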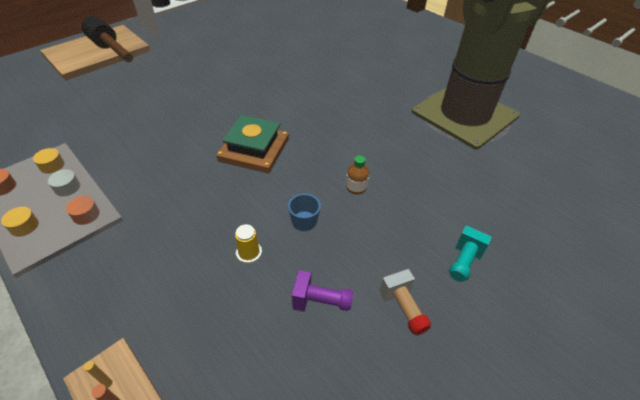

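Run:
```python
from h import *
p,W=cloud('top')
hsv=cv2.cvtColor(p,cv2.COLOR_RGB2HSV).astype(int); H,S,V=hsv[...,0],hsv[...,1],hsv[...,2]
z=W[...,2]
v,u=np.mgrid[0:400,0:640]
def rep(n,m):
    Q=W[m]; print(n,m.sum(),'mean',np.nanmean(Q,0).round(4),'min',np.nanmin(Q,0).round(4),'max',np.nanmax(Q,0).round(4), u[m].mean(),v[m].mean())
box=lambda a,b,c,d:(u>=a)&(u<b)&(v>=c)&(v<d)
w=box(170,226,180,218)
rep('knob',w&((H<5)|(H>174))&(S>150)&(V>60)&(z>.01))
rep('stem',w&(H>5)&(H<22)&(S>80)&(z>.02))
rep('foot',w&(S<60)&(z>.035))
rep('weight',w&(z>.012))
rep('badge',box(420,448,205,232)&(H>15)&(H<35)&(S>120))
rep('platen',box(390,470,180,260)&(z>.05))
rep('platen57',box(390,470,180,260)&(abs(z-.057)<.004)&(H>60)&(H<95))
for n,b in dict(spool=(305,340,120,155),pot=(300,337,178,212),dye=(303,333,250,280),purple=(222,275,128,178),turq=(175,215,242,298)).items(): rep(n,box(*b)&(z>.012))
# weight main axis
Q=W[w&(z>.012)][:,:2];c=Q.mean(0);print(np.linalg.svd(Q-c)[2][0] if len(Q)<5000 else 0)
E=W[w&((H<5)|(H>174))&(S>150)&(z>.03)];print('knob top part',E.mean(0),len(E))
cr=cv2.resize(p[170:225,165:235],None,fx=8,fy=8,interpolation=cv2.INTER_CUBIC)
cv2.imwrite('pics/c1.png',cr[:,:,::-1])
```

```text
knob 132 mean [0.5714 0.2905 0.0386] min [0.5549 0.2781 0.0202] max [0.5888 0.303  0.0462] 181.6818181818182 191.31060606060606
stem 270 mean [0.5593 0.2587 0.0356] min [0.5411 0.2322 0.0213] max [0.5809 0.2855 0.043 ] 196.52592592592592 196.74074074074073
foot 274 mean [0.5435 0.2189 0.0488] min [0.5177 0.2018 0.0354] max [0.5694 0.2391 0.0545] 213.23357664233578 202.95620437956205
weight 748 mean [0.5543 0.247  0.0399] min [0.5175 0.2016 0.0126] max [0.5888 0.3048 0.0545] 201.38636363636363 198.70454545454547
badge 345 mean [ 0.5031 -0.2513  0.0599] min [ 0.4828 -0.2733  0.053 ] max [ 0.5236 -0.2294  0.0644] 434.0695652173913 217.3768115942029
platen 2227 mean [ 0.5022 -0.2498  0.0575] min [ 0.437  -0.3179  0.0508] max [ 0.5681 -0.1831  0.0644] 433.09474629546474 217.96362819937136
platen57 1739 mean [ 0.5026 -0.2504  0.057 ] min [ 0.437  -0.3155  0.053 ] max [ 0.5681 -0.1848  0.061 ] 433.326049453709 217.80966072455433
spool 321 mean [ 0.6799 -0.0195  0.0553] min [ 0.6647 -0.0378  0.0121] max [7.032e-01 3.000e-04 7.100e-02] 322.73520249221184 137.85981308411215
pot 340 mean [ 0.5618 -0.0065  0.0398] min [ 0.526  -0.0374  0.0122] max [0.5873 0.0231 0.0545] 317.7294117647059 193.14117647058825
dye 373 mean [ 0.4099 -0.0039  0.0636] min [ 0.3877 -0.026   0.0131] max [0.4325 0.0191 0.0898] 317.55764075067026 263.87667560321717
purple 710 mean [0.6521 0.143  0.0402] min [0.6116 0.0963 0.0124] max [0.697  0.1948 0.0549] 248.92535211267605 153.45070422535213
turq 759 mean [0.3968 0.2624 0.0401] min [0.3492 0.2305 0.0122] max [0.4522 0.2927 0.0554] 193.5810276679842 271.9301712779974
[0.35553644 0.93466242]
knob top part [0.57122718 0.29082667 0.03924344] 126
```

View pics/c1.png

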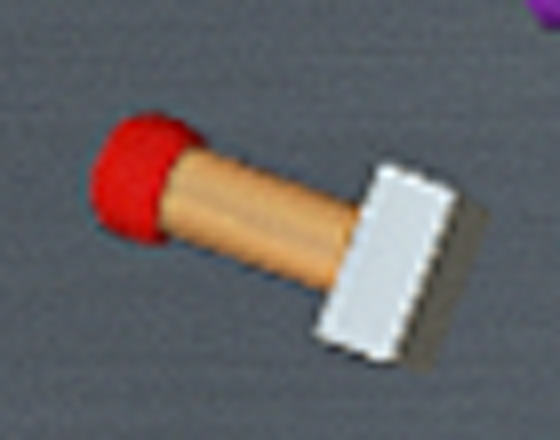

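Run:
```python
from h import *
p,W=cloud('scene')
cv2.imwrite('pics/c2.png',cv2.resize(p[262:337,370:440],None,fx=8,fy=8,interpolation=cv2.INTER_CUBIC)[:,:,::-1])
hsv=cv2.cvtColor(p,cv2.COLOR_RGB2HSV).astype(int); H,S=hsv[...,0],hsv[...,1]
v,u=np.mgrid[0:400,0:640]
m=(u>370)&(u<440)&(v>262)&(v<337)&(W[...,2]>.006)
a=np.array([.3594,.933,0]);n=np.array([-.933,.3594,0])
red=m&((H<5)|(H>174))&(S>150)
for k,q in(('red',red),('all',m)):
    Q=W[q]-[.5435,.2204,0]; s=Q@a+.011; t=Q@n
    print(k,s.min(),s.max(),t.min(),t.max())
    for lo in np.arange(0,.1,.006):
        b=(s>=lo)&(s<lo+.006)
        if b.sum()>3: print(round(lo,3),b.sum(),(t[b].max()*1e3).round(1),(t[b].min()*1e3).round(1),(Q[b,2].max()*1e3).round(1))
hm=(u>225)&(u<280)&(v>115)&(v<150)&(H>15)&(H<32)&(S>130);print('badge',W[hm].mean(0),hm.sum())
pm=(u>215)&(u<290)&(v>105)&(v<160)&(abs(W[...,2]-.057)<.005)&(H>60)&(H<95);print(W[pm].mean(0))
c,sz,an=cv2.minAreaRect(W[pm][:,:2].astype(np.float32));print(c,sz,an)
s=sensors.get_state(); print(R.from_quat(s['eef_rot']).as_matrix().round(3))
```

```text
red 0.07903774624675347 0.1019012929609088 -0.017761169086864044 0.014002644217866964
0.078 25 12.8 -15.2 41.6
0.084 76 13.9 -17.5 44.6
0.09 82 14.0 -17.8 44.2
0.096 126 11.8 -17.3 43.0
all 0.00311252083329488 0.10212405749310005 -0.0255770377622142 0.02546753999755906
0.0 39 23.5 -25.0 51.6
0.006 123 24.7 -25.6 52.4
0.012 119 24.2 -25.4 52.0
0.018 131 25.1 -25.4 52.1
0.024 250 25.5 -25.3 51.5
0.03 51 12.8 -12.7 38.3
0.036 52 12.7 -12.8 38.6
0.042 55 11.2 -13.4 39.1
0.048 54 11.6 -12.8 39.7
0.054 54 12.1 -13.1 39.8
0.06 60 12.5 -12.7 38.9
0.066 60 13.0 -13.1 39.2
0.072 54 11.1 -12.7 39.6
0.078 51 12.8 -15.8 41.6
0.084 79 14.2 -17.8 44.6
0.09 88 15.9 -17.8 44.2
0.096 159 14.1 -17.3 43.0
badge [nan nan nan] 184
[ 0.50816927 -0.24188804  0.05608468]
(0.5050716996192932, -0.24619461596012115) (0.10210078954696655, 0.1006380021572113) 30.227384567260742
[[-0.955  0.295 -0.   ]
 [ 0.295  0.955 -0.002]
 [-0.    -0.002 -1.   ]]
```

View pics/c2.png

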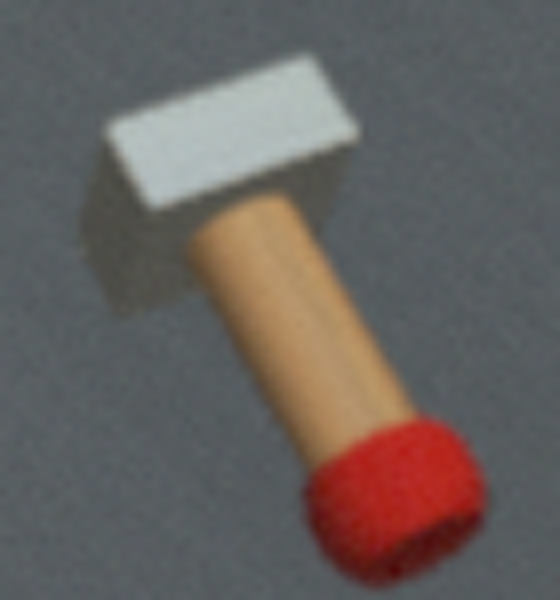

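>>> send_rows(
  rows="-0.766 -0.296 0 0.13;-0.766 -0.296 0 0.13;-0.766 -0.296 0 0.13;-0.766 -0.296 0 0.13;-0.766 -0.296 0 0.13;-0.766 -0.296 0 0.13;-0.766 -0.296 0 0.13;-0.766 -0.296 0 0.13;-0.766 -0.296 0 0.13;-0.766 -0.296 0 0.13",
  jaw=-1,
  force=8,
)

```text
clock: 0.93
tool_pos: [0.3762, 0.4457, 0.2384]
eef_rot: [0.528, 0.849, -0.0, -0.001]
contact_force: [-0.2, -0.4, -0.6]
opening: 1.003
finger_force: 0.0
```

```bash
cat >> h.py <<'E'
def to(x,y,z,yaxdeg):
    "move numbers (rows units) to world x,y,z with tool y axis along yaxdeg (mod 180)"
    s=sensors.get_state(); M=R.from_quat(s['eef_rot']).as_matrix()
    d=M.T@(np.array([x,y,z])-s['tool_pos'])/.3
    c=np.degrees(np.arctan2(M[1,1],M[0,1])); t=-((yaxdeg-c+90)%180-90)
    print('clk',s['clock'],'pos',s['tool_pos'].round(4),'ydir',c.round(2),'F',s['contact_force'].round(2),'move',d.round(4),(t/360).round(4),'deg',t)
E
python3 - <<'E'
from h import *
to(.571,.291,.19,-21.1)
E
```

```text
clk 0.9333 pos [0.3762 0.4457 0.2384] ydir 26.29 F [-0.15 -0.42 -0.61] move [-0.7501  0.354   0.1602] 0.1316 deg 47.38963056445037
```

>>> send_rows(
  rows="-0.75 0.354 0.16 0.1316;-0.75 0.354 0.16 0.1316;-0.75 0.354 0.16 0.1316;-0.75 0.354 0.16 0.1316;-0.75 0.354 0.16 0.1316;-0.75 0.354 0.16 0.1316;-0.75 0.354 0.16 0.1316;-0.75 0.354 0.16 0.1316;-0.75 0.354 0.16 0.1316;-0.75 0.354 0.16 0.1316",
)

```text
clock: 1.77
tool_pos: [0.5701, 0.2919, 0.1906]
eef_rot: [0.824, 0.567, -0.0, -0.001]
contact_force: [-0.9, 0.6, 1.0]
opening: 1.0
finger_force: 0.0
```

Run:
```python
from h import *
snap('wrist','w1.png'); p,W=cloud('wrist')
hsv=cv2.cvtColor(p,cv2.COLOR_RGB2HSV).astype(int); H,S=hsv[...,0],hsv[...,1]
ok=(W[...,2]>.008)&(W[...,2]<.06)&(np.hypot(W[...,0]-.557,W[...,1]-.25)<.08)
st=ok&(H>5)&(H<22)&(S>80); rd=ok&((H<5)|(H>174))&(S>150); ft=ok&(S<60)&(W[...,2]>.045)
for m in(st,rd,ft): print(m.sum(),W[m].mean(0),W[m].min(0),W[m].max(0))
Q=W[st][:,:2]; a=np.linalg.svd(Q-Q.mean(0),full_matrices=False)[2][0]; a*=np.sign(a[1]);n=np.array([-a[1],a[0]])
print('axis',a,np.degrees(np.arctan2(a[1],a[0])))
if ft.sum():
    o=W[ft][:,:2]; print('foot s',(o@a).min(),(o@a).max(),'t',(o@n).min(),(o@n).max())
    print('minrect',cv2.minAreaRect(o.astype(np.float32)))
o=W[rd];print('red s',(o[:,:2]@a).min(),(o[:,:2]@a).max(),'t',(o[:,:2]@n).min(),(o[:,:2]@n).max(),o[:,2].max())
o=W[st];print('stem s',(o[:,:2]@a).min(),(o[:,:2]@a).max(),'t',(o[:,:2]@n).min(),(o[:,:2]@n).max(),o[:,2].max())
to(.571,.291,.19,-21.1)
```

```text
211 [0.55974483 0.26082238 0.03298699] [0.53800611 0.22876077 0.02741384] [0.57873956 0.28559633 0.04065652]
407 [0.5730188  0.29440258 0.03963111] [0.55484255 0.28032943 0.02971059] [0.58860988 0.30544805 0.04462813]
868 [0.54572006 0.22240396 0.05071422] [0.51889696 0.20277774 0.04500757] [0.57163498 0.23932861 0.05342816]
axis [0.22131759 0.97520179] 77.2135669137194
foot s 0.3226173379908702 0.350332760563363 t -0.508404143681588 -0.4571891102083267
minrect ((0.5454695820808411, 0.221268892288208), (0.02193785272538662, 0.04923907667398453), 69.13296508789062)
red s 0.40162561606278835 0.42287492976292107 t -0.5093782137296835 -0.4764364854765228 0.04462813160032403
stem s 0.34661297572458927 0.40185614318382235 t -0.5029239148048391 -0.4720955614291306 0.04065651673781523
clk 1.8167 pos [0.5702 0.2918 0.1908] ydir -20.98 F [ 0.2  -0.49 -0.94] move [-0.0016  0.0035  0.0026] 0.0003 deg 0.11586841641704382
```

View pics/w1.png

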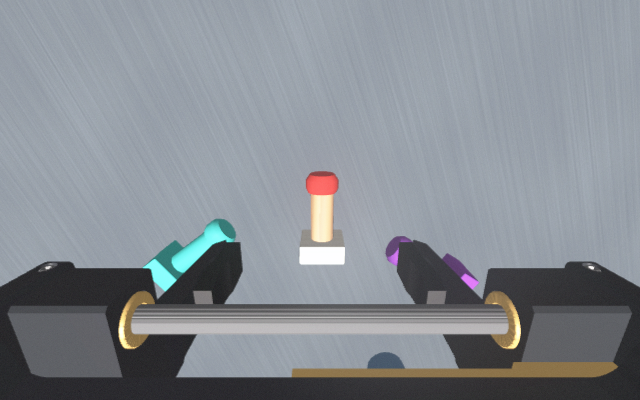

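>>> send_rows(
  rows="-0.0063 0.0077 0.13 0;-0.0063 0.0077 0.26 0;-0.0063 0.0077 0.38 0;-0.0063 0.0077 0.48 0;-0.0063 0.0077 0.55 0;-0.0063 0.0077 0.59 0;-0.0063 0.0077 0.6 0;-0.0063 0.0077 0.6 0",
)

```text
clock: 2.48
tool_pos: [0.573, 0.2873, 0.0107]
eef_rot: [0.825, 0.565, -0.0, -0.0]
contact_force: [0.9, 0.8, -0.0]
opening: 0.998
finger_force: 0.0
```

Run:
```python
from h import *
to(.573,.293,.010,-20.9)
```

```text
clk 2.4833 pos [0.573  0.2873 0.0107] ydir -21.24 F [ 0.86  0.82 -0.02] move [ 0.0177 -0.0068  0.0025] -0.0009 deg -0.3413307934167733
```

>>> send_rows(
  rows="0.0177 -0.0068 0.0025 0;0.0177 -0.0068 0.0025 0;0.0177 -0.0068 0.0025 0",
)

```text
clock: 2.73
tool_pos: [0.5743, 0.2935, 0.0115]
eef_rot: [0.825, 0.564, 0.002, -0.0]
contact_force: [-0.4, 0.2, 0.5]
opening: 1.003
finger_force: 0.0
```

>>> send_rows(
  rows="0 0 0 0;0 0 0 0;0 0 0 0;0 0 0 0;0 0 0 0;0 0 0 0;0 0 0 0;0 0 0 0",
  jaw=1,
  force=8,
)

```text
clock: 3.4
tool_pos: [0.5735, 0.2919, 0.0099]
eef_rot: [0.826, 0.564, -0.0, -0.0]
contact_force: [-0.9, 1.2, 1.1]
opening: 0.418
finger_force: 0.3
```

>>> send_rows(
  rows="0 0 0 0;0 0 0 0;0 0 0 0;0 0 0 0",
)

```text
clock: 3.73
tool_pos: [0.5734, 0.292, 0.0099]
eef_rot: [0.826, 0.564, -0.0, -0.0]
contact_force: [0.2, -0.2, 0.5]
opening: 0.398
finger_force: 8.0
```

>>> send_rows(
  rows="0 0 -0.02 0;0 0 -0.04 0;0 0 -0.06 0;0 0 -0.08 0;0 0 -0.1 0;0 0 -0.12 0;0 0 -0.14 0;0 0 -0.16 0;0 0 -0.18 0;0 0 -0.2 0",
)

```text
clock: 4.57
tool_pos: [0.5735, 0.292, 0.0706]
eef_rot: [0.826, 0.564, 0.0, -0.0]
contact_force: [-0.1, -1.4, -2.2]
opening: 0.399
finger_force: 8.0
```

>>> send_rows(
  rows="0 0 -0.02 0;0 0 -0.04 0;0 0 -0.06 0;0 0 -0.08 0;0 0 -0.1 0;0 0 -0.12 0;0 0 -0.14 0;0 0 -0.16 0;0 0 -0.18 0;0 0 -0.2 0",
)

```text
clock: 5.4
tool_pos: [0.5735, 0.2921, 0.1306]
eef_rot: [0.826, 0.564, 0.0, -0.0]
contact_force: [-0.6, -0.2, -4.1]
opening: 0.402
finger_force: 8.0
```

Run:
```python
from h import *
snap('scene'); p,W=cloud('scene')
s=sensors.get_state();print(s['contact_force'],s['opening'],s['finger_force'],s['tool_pos'])
a=p[200:400,300:560];snap('wrist');b=np.load('last_wrist.npz')['p']
a=cv2.resize(a,(640,492));cv2.imwrite('pics/l1.png',np.hstack([a[:,100:540],cv2.resize(b[100:340,220:420],(360,432))[:,:]if 0 else cv2.copyMakeBorder(b[:,140:500],0,92,0,0,cv2.BORDER_CONSTANT)])[:,:,::-1])
```

```text
[ 0.46255672 -0.05709743 -3.64444385] 0.40095701104522635 8.001213980605826 [0.57420085 0.29223332 0.13179931]
```

View pics/l1.png

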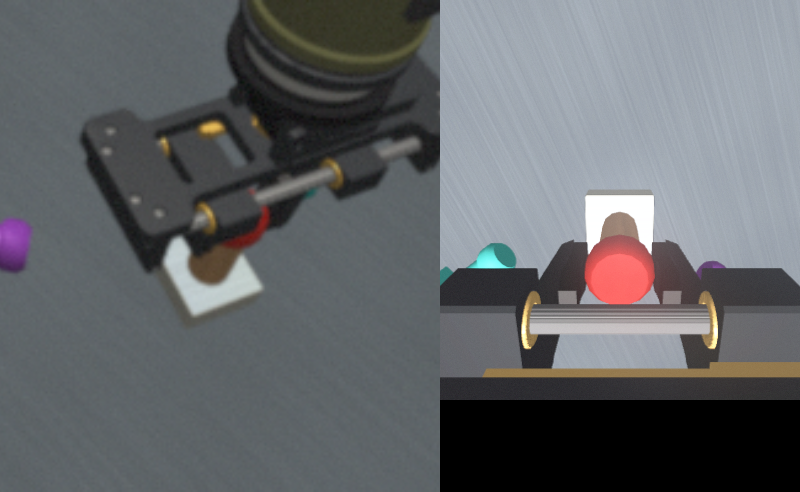

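>>> send_rows(
  rows="0 0 0.03 0;0 0 0.06 0;0 0 0.09 0;0 0 0.12 0;0 0 0.14 0;0 0 0.155 0;0 0 0.165 0;0 0 0.17 0;0 0 0.17 0;0 0 0.17 0",
)

```text
clock: 6.33
tool_pos: [0.5738, 0.2921, 0.0793]
eef_rot: [0.826, 0.564, 0.0, 0.0]
contact_force: [-0.1, -0.5, -3.8]
opening: 0.401
finger_force: 8.0
```

```bash
cat >> h.py <<'E'
def foot():
    snap('wrist'); p,W=cloud('wrist'); s=sensors.get_state()
    hsv=cv2.cvtColor(p,cv2.COLOR_RGB2HSV).astype(int); S,V=hsv[...,1],hsv[...,2]
    t=s['tool_pos']; m=(np.hypot(W[...,0]-t[0],W[...,1]-t[1])<.07)&(S<60)&(V>150)&(W[...,2]<t[2]-.03)&(W[...,2]>t[2]-.075)
    Q=W[m]; c=np.median(Q,0); 
    for _ in range(3):
        A=np.c_[Q[:,:2]-c[:2],np.ones(len(Q))]; k=np.linalg.lstsq(A,Q[:,2],rcond=None)[0]; r=abs(A@k-Q[:,2]); Q=Q[r<max(.002,r.std()*1.5)]
    print('foot',len(Q),'slopes deg',np.degrees(np.arctan(k[:2])).round(2),'z',Q[:,2].mean().round(4),'x',Q[:,0].min().round(4),Q[:,0].max().round(4),'y',Q[:,1].min().round(4),Q[:,1].max().round(4))
    print('rect',cv2.minAreaRect(Q[:,:2].astype(np.float32)),'tool',t.round(4),'F',s['contact_force'].round(2))
E
python3 -c "
from h import *
foot()"
```

```text
foot 2442 slopes deg [-0.62 -1.64] z 0.0278 x 0.5418 0.6041 y 0.2593 0.3212
rect ((0.5729579925537109, 0.29068636894226074), (0.04858000576496124, 0.050042398273944855), 68.70165252685547) tool [0.5739 0.2921 0.0794] F [ 0.2  -0.67 -3.97]
```

>>> send_rows(
  rows="0 0 0.004 0;0 0 0.008 0;0 0 0.012 0;0 0 0.016 0;0 0 0.018 0;0 0 0.02 0;0 0 0.02 0",
)

```text
clock: 6.97
tool_pos: [0.5737, 0.2914, 0.0746]
eef_rot: [0.826, 0.564, 0.0, 0.0]
contact_force: [-3.2, -2.3, 8.0]
opening: 0.403
finger_force: 8.0
```

>>> send_rows(
  rows="0 0 -0.004 0;0 0 -0.004 0;0 0 -0.004 0",
)

```text
clock: 7.22
tool_pos: [0.5738, 0.2917, 0.0746]
eef_rot: [0.826, 0.564, 0.0, 0.0]
contact_force: [-1.4, -1.2, 2.2]
opening: 0.408
finger_force: 8.0
```

>>> send_rows(
  rows="0 0 0 0;0 0 0 0;0 0 0 0;0 0 0 0",
  jaw=-0.1,
)

```text
clock: 7.55
tool_pos: [0.5737, 0.2922, 0.0741]
eef_rot: [0.826, 0.564, 0.0, -0.0]
contact_force: [-0.3, 0.4, 0.7]
opening: 0.55
finger_force: 0.0
```

```bash
python3 -c "
from h import *
print(sensors.get_state()['opening']);foot()"
```

```text
0.5497897236886244
foot 14416 slopes deg [0.01 0.  ] z 0.0012 x 0.5038 0.6436 y 0.2232 0.3621
rect ((0.5750110149383545, 0.2958759665489197), (0.1311814785003662, 0.13984720408916473), 68.91140747070312) tool [0.5736 0.2922 0.0741] F [ 0.86 -0.7  -0.17]
```

>>> send_rows(
  rows="0 0 0 0;0 0 0 0;0 0 0 0;0 0 0 0;0 0 0 0;0 0 0 0",
  jaw=1,
  force=25,
)

```text
clock: 8.1
tool_pos: [0.5737, 0.2919, 0.0741]
eef_rot: [0.826, 0.564, 0.0, 0.0]
contact_force: [1.0, 0.2, -1.2]
opening: 0.393
finger_force: 25.0
```

```bash
sed -i 's/t\[2\]-.075/t[2]-.062/' h.py; python3 -c "
from h import *
foot(); to(.573,.292,.25,-20.9)"
```

```text
foot 2482 slopes deg [-0.13 -0.2 ] z 0.0231 x 0.5424 0.604 y 0.2586 0.3209
rect ((0.5725358724594116, 0.2898854613304138), (0.04935779795050621, 0.05006995424628258), 68.494140625) tool [0.5737 0.292  0.0741] F [ 0.64 -0.5  -1.01]
clk 8.15 pos [0.5737 0.292  0.0741] ydir -21.35 F [ 0.64 -0.5  -1.01] move [-0.0006 -0.002  -0.5862] -0.0013 deg -0.45435536494947826
```

>>> send_rows(
  rows="0 0 -0.03 0;0 0 -0.08 0;0 0 -0.15 0;0 0 -0.23 0;0 0 -0.31 0;0 0 -0.39 0;0 0 -0.46 0;0 0 -0.52 0;0 0 -0.57 0;0 0 -0.59 0",
)

```text
clock: 8.98
tool_pos: [0.5739, 0.2921, 0.2537]
eef_rot: [0.826, 0.564, 0.001, 0.0]
contact_force: [0.3, -0.2, -3.1]
opening: 0.394
finger_force: 25.0
```

```bash
python3 -c "
from h import *
to(.525,-.02,.25,-20.9);to(.475,-.33,.25,-20.9)"
```

```text
clk 8.9833 pos [0.5739 0.2921 0.2537] ydir -21.36 F [ 0.34 -0.17 -3.1 ] move [-1.0282  0.2269  0.0105] -0.0013 deg -0.4567443748967719
clk 8.9833 pos [0.5739 0.2921 0.2537] ydir -21.36 F [ 0.34 -0.17 -3.1 ] move [-2.0513  0.448   0.0087] -0.0013 deg -0.4567443748967719
```

>>> send_rows(
  rows="-0.02 0.004 0 0;-0.06 0.013 0 0;-0.12 0.026 0 0;-0.2 0.044 0 0;-0.28 0.061 0 0;-0.36 0.079 0 0;-0.44 0.096 0 0;-0.52 0.114 0 0;-0.6 0.131 0 0;-0.68 0.149 0 0",
)

```text
clock: 9.82
tool_pos: [0.5388, 0.0829, 0.2498]
eef_rot: [0.826, 0.563, -0.002, -0.0]
contact_force: [0.7, 0.4, -4.3]
opening: 0.396
finger_force: 25.0
```

>>> send_rows(
  rows="-0.08 0.017 0 0;-0.16 0.035 0 0;-0.24 0.052 0 0;-0.32 0.07 0 0;-0.4 0.087 0 0;-0.48 0.105 0 0;-0.56 0.122 0 0;-0.64 0.14 0 0;-0.72 0.157 0 0;-0.8 0.175 0 0",
)

```text
clock: 10.65
tool_pos: [0.4997, -0.1588, 0.2499]
eef_rot: [0.826, 0.563, -0.001, -0.001]
contact_force: [0.4, 0.3, -4.2]
opening: 0.391
finger_force: 25.0
```

>>> send_rows(
  rows="-0.08 0.017 0 0;-0.16 0.035 0 0;-0.24 0.052 0 0;-0.32 0.07 0 0;-0.4 0.087 0 0;-0.46 0.1 0 0;-0.51 0.111 0 0;-0.55 0.12 0 0;-0.57 0.124 0 0;-0.57 0.124 0 0",
)

```text
clock: 11.48
tool_pos: [0.4731, -0.3314, 0.2504]
eef_rot: [0.827, 0.563, -0.001, -0.0]
contact_force: [0.0, -0.2, -3.4]
opening: 0.394
finger_force: 25.0
```

Run:
```python
from h import *
foot()
p,W=cloud('wrist'); hsv=cv2.cvtColor(p,cv2.COLOR_RGB2HSV).astype(int); H,S=hsv[...,0],hsv[...,1]
b=(abs(W[...,2]-.06)<.006)&(H>14)&(H<36)&(S>120)
Q=W[b];print(len(Q),Q.mean(0),Q.min(0),Q.max(0), cv2.minEnclosingCircle(Q[:,:2].astype(np.float32)) if len(Q) else 0)
g=(abs(W[...,2]-.057)<.006)&(H>60)&(H<95); print(cv2.minAreaRect(W[g][:,:2].astype(np.float32)),np.median(W[g][:,2]))
cv2.imwrite('pics/b1.png',p[:,:,::-1]); to(.504,-.25,.25,-20.9); print(sensors.get_state()['q'].round(2))
```

```text
foot 2461 slopes deg [-0.24 -0.51] z 0.1993 x 0.441 0.5031 y -0.3659 -0.3028
rect ((0.4716019928455353, -0.33411961793899536), (0.04960542544722557, 0.050096575170755386), 68.14889526367188) tool [ 0.4739 -0.3298  0.2506] F [ 0.18  0.41 -3.15]<stdin>:5: RuntimeWarning: Mean of empty slice.
  ret = um.true_divide(
Traceback (most recent call last):
ValueError: zero-size array to reduction operation minimum which has no identity
```

Run:
```python
from h import *
p,W=cloud('wrist'); cv2.imwrite('pics/b1.png',p[:,:,::-1])
Z=W[...,2]; print([(v,p[v,320],W[v,320].round(3)) for v in (30,80,130,180)])
```

```text
[(30, array([245, 199, 148], dtype=uint8), array([ 0.534, -0.179,  0.022])), (80, array([254, 248, 176], dtype=uint8), array([ 0.513, -0.231,  0.061])), (130, array([146, 208, 180], dtype=uint8), array([ 0.494, -0.28 ,  0.06 ])), (180, array([162, 169, 177], dtype=uint8), array([ 0.467, -0.347,  0.001]))]
```

View pics/b1.png

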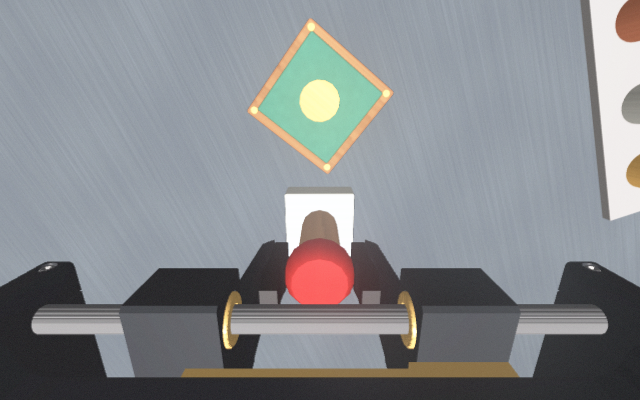

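```bash
cat >> h.py <<'E'
def badge():
    p,W=cloud('wrist'); hsv=cv2.cvtColor(p,cv2.COLOR_RGB2HSV).astype(int); H,S=hsv[...,0],hsv[...,1]
    Z=abs(W[...,2]-.058)<.006
    b=Z&(H>22)&(H<36)&(S>60); Q=W[b]; print('badge',b.sum(),Q.mean(0),cv2.minEnclosingCircle(Q[:,:2].astype(np.float32)))
    g=Z&(H>60)&(H<95); print('platen',cv2.minAreaRect(W[g][:,:2].astype(np.float32)),np.median(W[g],0))
E
python3 - <<'E'
from h import *
badge(); to(.504,-.25,.25,-20.9); print(sensors.get_state()['q'].round(2))
E
```

```text
badge 1238 [ 0.50388599 -0.25077598  0.06105475] ((0.5062646865844727, -0.2513231039047241), 0.0677390918135643)
platen ((0.5041888952255249, -0.2502046823501587), (0.09864027053117752, 0.09880858659744263), 30.140789031982422) [ 0.50634246 -0.24647006  0.05817162]
clk 11.5333 pos [ 0.4739 -0.3298  0.2506] ydir -21.41 F [ 0.18  0.41 -3.15] move [ 0.2841 -0.0038  0.002 ] -0.0014 deg -0.5088715360294032
[ 0.43  0.61  0.16  1.71 -0.13  0.83  0.28]
```

>>> send_rows(
  rows="0.03 0 0 0;0.07 0 0 0;0.12 0 0.02 0;0.17 0 0.05 0;0.22 -0.004 0.09 0;0.26 -0.004 0.14 0;0.285 -0.005 0.19 0;0.29 -0.006 0.24 0;0.291 -0.006 0.28 0;0.291 -0.006 0.31 0",
)

```text
clock: 12.37
tool_pos: [0.5056, -0.2443, 0.1571]
eef_rot: [0.825, 0.566, 0.0, -0.001]
contact_force: [-0.3, 0.0, -4.4]
opening: 0.395
finger_force: 25.0
```

Run:
```python
from h import *
foot();badge(); to(.505,-.248,.142,-20.9)
```

```text
foot 2502 slopes deg [0.02 0.14] z 0.1061 x 0.4739 0.5358 y -0.2778 -0.2148
rect ((0.5043359398841858, -0.24630367755889893), (0.04999326914548874, 0.04999295994639397), 68.96824645996094) tool [ 0.5047 -0.2446  0.1559] F [ 0.28  1.   -4.43]
badge 4 [ 0.47039685 -0.21266087  0.05641043] ((0.47107788920402527, -0.21230728924274445), 0.034824252128601074)
platen ((0.5043482184410095, -0.25094908475875854), (0.09905499219894409, 0.09971322119235992), 30.229726791381836) [ 0.51977914 -0.23004624  0.05812615]
clk 12.4167 pos [ 0.5047 -0.2446  0.1559] ydir -21.15 F [ 0.28  1.   -4.43] move [-0.0104  0.0052  0.0463] -0.0007 deg -0.25372011720835985
```

>>> send_rows(
  rows="-0.0143 0.0055 0.01 0;-0.0143 0.0055 0.02 0;-0.0143 0.0055 0.03 0;-0.0143 0.0055 0.04 0;-0.0143 0.0055 0.045 0;-0.0143 0.0055 0.045 0;-0.0143 0.0055 0.045 0",
)

```text
clock: 13.0
tool_pos: [0.5049, -0.2524, 0.1447]
eef_rot: [0.826, 0.564, 0.0, -0.0]
contact_force: [0.5, -0.2, -3.7]
opening: 0.394
finger_force: 25.0
```

Run:
```python
from h import *
foot();badge(); foot(); badge(); to(.505,-.248,.134,-20.9)
```

```text
foot 2486 slopes deg [-0.19 -0.35] z 0.0937 x 0.473 0.5352 y -0.2866 -0.2235
rect ((0.5035976767539978, -0.25480738282203674), (0.05038890242576599, 0.050009939819574356), 68.52961730957031) tool [ 0.505  -0.2525  0.1448] F [-0.2  -0.46 -3.74]
badge 44 [ 0.50729138 -0.22767011  0.06002886] ((0.49172380566596985, -0.21562132239341736), 0.03820677846670151)
platen ((0.5041748881340027, -0.25105762481689453), (0.09938223659992218, 0.09983706474304199), 30.266647338867188) [ 0.51740332 -0.2304109   0.0581246 ]
foot 2464 slopes deg [-0.   -0.28] z 0.0937 x 0.4727 0.5353 y -0.2875 -0.2236
rect ((0.5034813284873962, -0.25542381405830383), (0.050398729741573334, 0.04993445426225662), 68.43575286865234) tool [ 0.505  -0.2525  0.1448] F [-0.01 -0.63 -3.34]
badge 37 [ 0.51214932 -0.2284243   0.06037008] ((0.5171068906784058, -0.21396571397781372), 0.026032891124486923)
platen ((0.5041464567184448, -0.2507480978965759), (0.09911298751831055, 0.09914349019527435), 30.272432327270508) [ 0.51726548 -0.23054549  0.05813881]
clk 13.1 pos [ 0.505  -0.2525  0.1448] ydir -21.36 F [-0.01 -0.63 -3.34] move [ 0.014  -0.0055  0.0361] -0.0013 deg -0.4576769631829478
```

>>> send_rows(
  rows="0.014 -0.003 0 0;0.014 -0.003 0.005 0;0.014 -0.003 0.01 0;0.014 -0.003 0.015 0;0.014 -0.003 0.018 0;0.014 -0.003 0.018 0;0.014 -0.003 0.018 0;0.014 -0.003 0.018 0",
)

```text
clock: 13.77
tool_pos: [0.5056, -0.2483, 0.1392]
eef_rot: [0.826, 0.564, 0.0, 0.0]
contact_force: [-0.9, 0.1, -3.8]
opening: 0.397
finger_force: 25.0
```

Run:
```python
from h import *
foot();badge(); foot(); badge(); print(sensors.get_state()['tool_pos'])
```

```text
foot 2493 slopes deg [-0.07 -0.08] z 0.0882 x 0.4743 0.5359 y -0.2818 -0.2191
rect ((0.5043321251869202, -0.25030678510665894), (0.049627289175987244, 0.04991191253066063), 68.29024505615234) tool [ 0.5056 -0.2483  0.1392] F [ 0.16  0.08 -4.08]
badge 3 [ 0.48631716 -0.20334486  0.05643521] ((0.4916626214981079, -0.20024242997169495), 0.02702483721077442)
platen ((0.5041203498840332, -0.25089651346206665), (0.09950487315654755, 0.09970154613256454), 30.098310470581055) [ 0.5183446  -0.23001693  0.05814497]
foot 2458 slopes deg [-0.07 -0.29] z 0.0882 x 0.4735 0.5359 y -0.2819 -0.2192
rect ((0.5042613744735718, -0.2507740557193756), (0.04990521818399429, 0.05002852901816368), 68.78636169433594) tool [ 0.5056 -0.2482  0.1393] F [-0.07  0.15 -3.42]
badge 4 [ 0.48445926 -0.20440141  0.0559158 ] ((0.4823523759841919, -0.20563821494579315), 0.016488248482346535)
platen ((0.5041885375976562, -0.25067710876464844), (0.09918449074029922, 0.09949071705341339), 30.17825698852539) [ 0.51835397 -0.23001716  0.05814944]
[ 0.50561853 -0.24824237  0.1392747 ]
```

>>> send_rows(
  rows="0 0 0.004 0;0 0 0.008 0;0 0 0.012 0;0 0 0.016 0;0 0 0.019 0;0 0 0.022 0;0 0 0.024 0;0 0 0.024 0",
)

```text
clock: 14.53
tool_pos: [0.5056, -0.2482, 0.132]
eef_rot: [0.826, 0.564, 0.0, -0.0]
contact_force: [-0.2, 0.7, -1.9]
opening: 0.394
finger_force: 25.0
```

>>> send_rows(
  rows="0 0 0.002 0;0 0 0.004 0;0 0 0.004 0",
)

```text
clock: 14.78
tool_pos: [0.5056, -0.2482, 0.1308]
eef_rot: [0.826, 0.564, 0.0, -0.0]
contact_force: [0.3, 0.1, -1.1]
opening: 0.396
finger_force: 25.0
```

>>> send_rows(
  rows="0 0 0.002 0;0 0 0.004 0;0 0 0.004 0",
)

```text
clock: 15.03
tool_pos: [0.5056, -0.2482, 0.1296]
eef_rot: [0.826, 0.564, 0.0, -0.0]
contact_force: [0.0, 0.9, -1.1]
opening: 0.399
finger_force: 25.0
```

>>> send_rows(
  rows="0 0 0.002 0;0 0 0.0035 0;0 0 0.0035 0",
)

```text
clock: 15.28
tool_pos: [0.5056, -0.2481, 0.1285]
eef_rot: [0.826, 0.564, 0.0, -0.0]
contact_force: [-1.3, 0.2, -2.1]
opening: 0.397
finger_force: 25.0
```

>>> send_rows(
  rows="0 0 0.002 0;0 0 0.0035 0;0 0 0.0035 0",
)

```text
clock: 15.53
tool_pos: [0.5056, -0.2482, 0.1275]
eef_rot: [0.826, 0.564, 0.0, 0.0]
contact_force: [-0.5, -0.6, -1.0]
opening: 0.392
finger_force: 25.0
```

>>> send_rows(
  rows="0 0 0.002 0;0 0 0.0035 0;0 0 0.0035 0",
)

```text
clock: 15.78
tool_pos: [0.5056, -0.2482, 0.1264]
eef_rot: [0.826, 0.564, 0.0, -0.0]
contact_force: [0.3, -0.4, -0.5]
opening: 0.393
finger_force: 25.0
```

>>> send_rows(
  rows="0 0 0.002 0;0 0 0.0035 0;0 0 0.0035 0",
)

```text
clock: 16.03
tool_pos: [0.5056, -0.2482, 0.1254]
eef_rot: [0.826, 0.564, 0.0, -0.0]
contact_force: [0.0, -0.1, 0.5]
opening: 0.391
finger_force: 25.0
```

>>> send_rows(
  rows="0 0 0.002 0;0 0 0.003 0;0 0 0.003 0",
)

```text
clock: 16.28
tool_pos: [0.5056, -0.2482, 0.1247]
eef_rot: [0.826, 0.564, 0.0, 0.0]
contact_force: [-0.5, 0.6, 0.5]
opening: 0.393
finger_force: 25.0
```

>>> send_rows(
  rows="0 0 0.0015 0;0 0 0.0025 0;0 0 0.0025 0",
)

```text
clock: 16.53
tool_pos: [0.5057, -0.2482, 0.1241]
eef_rot: [0.826, 0.564, 0.0, 0.0]
contact_force: [-0.3, -0.0, 3.4]
opening: 0.395
finger_force: 25.0
```

>>> send_rows(
  rows="0 0 0.0015 0;0 0 0.0025 0;0 0 0.0025 0",
)

```text
clock: 16.78
tool_pos: [0.5057, -0.2483, 0.1234]
eef_rot: [0.826, 0.564, 0.0, 0.0]
contact_force: [-0.7, 1.0, 7.1]
opening: 0.396
finger_force: 25.0
```

>>> send_rows(
  rows="0 0 0.0012 0;0 0 0.0012 0;0 0 0.0012 0",
)

```text
clock: 17.03
tool_pos: [0.5058, -0.2483, 0.1233]
eef_rot: [0.826, 0.564, 0.0, 0.0]
contact_force: [-1.3, 1.1, 7.8]
opening: 0.393
finger_force: 25.0
```

>>> send_rows(
  rows="0 0 0 0;0 0 0 0;0 0 0 0",
)

```text
clock: 17.28
tool_pos: [0.5058, -0.2483, 0.1233]
eef_rot: [0.826, 0.564, 0.0, 0.0]
contact_force: [-1.5, 0.6, 6.7]
opening: 0.395
finger_force: 25.0
```

>>> send_rows(
  rows="0 0 0.0015 0;0 0 0.0015 0;0 0 0.0015 0",
)

```text
clock: 17.53
tool_pos: [0.5058, -0.2483, 0.123]
eef_rot: [0.826, 0.564, 0.0, 0.0]
contact_force: [-2.2, 1.5, 8.5]
opening: 0.393
finger_force: 25.0
```

>>> send_rows(
  rows="0 0 0 0;0 0 0 0;0 0 0 0;0 0 0 0;0 0 0 0",
)

```text
clock: 17.95
tool_pos: [0.5058, -0.2484, 0.123]
eef_rot: [0.826, 0.564, 0.0, 0.0]
contact_force: [-1.6, 1.2, 9.0]
opening: 0.394
finger_force: 25.0
```

>>> send_rows(
  rows="0 0 0 0;0 0 0 0;0 0 0 0;0 0 0 0;0 0 0 0",
)

```text
clock: 18.37
tool_pos: [0.5058, -0.2483, 0.123]
eef_rot: [0.826, 0.564, 0.0, 0.0]
contact_force: [-1.9, 0.2, 9.7]
opening: 0.399
finger_force: 25.0
```

>>> send_rows(
  rows="0 0 0 0;0 0 0 0;0 0 0 0;0 0 0 0;0 0 0 0",
)

```text
clock: 18.78
tool_pos: [0.5058, -0.2483, 0.123]
eef_rot: [0.826, 0.564, 0.0, 0.0]
contact_force: [-1.9, 0.2, 8.3]
opening: 0.393
finger_force: 25.0
```

>>> send_rows(
  rows="0 0 0 0;0 0 0 0;0 0 0 0;0 0 0 0;0 0 0 0",
)

```text
clock: 19.2
tool_pos: [0.5058, -0.2483, 0.123]
eef_rot: [0.826, 0.564, 0.0, 0.0]
contact_force: [-2.7, 1.4, 8.4]
opening: 0.397
finger_force: 25.0
```

>>> send_rows(
  rows="0 0 -0.002 0;0 0 -0.004 0;0 0 -0.006 0;0 0 -0.006 0;0 0 -0.006 0",
)

```text
clock: 19.62
tool_pos: [0.5057, -0.2482, 0.1241]
eef_rot: [0.826, 0.564, 0.0, 0.0]
contact_force: [-0.9, 1.5, 3.8]
opening: 0.397
finger_force: 25.0
```

>>> send_rows(
  rows="0 0 -0.001 0;0 0 -0.001 0;0 0 -0.001 0;0 0 -0.001 0",
)

```text
clock: 19.95
tool_pos: [0.5057, -0.2482, 0.1243]
eef_rot: [0.826, 0.564, 0.0, 0.0]
contact_force: [-1.1, 0.2, 2.7]
opening: 0.394
finger_force: 25.0
```

>>> send_rows(
  rows="0 0 -0.001 0;0 0 -0.002 0;0 0 -0.002 0;0 0 -0.002 0",
)

```text
clock: 20.28
tool_pos: [0.5056, -0.2481, 0.1248]
eef_rot: [0.826, 0.564, 0.0, -0.0]
contact_force: [0.8, 0.1, 0.1]
opening: 0.395
finger_force: 25.0
```

>>> send_rows(
  rows="0 0 0 0;0 0 0 0;0 0 0 0;0 0 0 0",
  force=5,
)

```text
clock: 20.62
tool_pos: [0.5056, -0.2482, 0.1249]
eef_rot: [0.826, 0.564, 0.0, -0.0]
contact_force: [-0.2, 0.3, 0.6]
opening: 0.402
finger_force: 5.0
```

>>> send_rows(
  rows="0 0 0 0;0 0 0 0;0 0 0 0;0 0 0 0;0 0 0 0;0 0 0 0;0 0 0 0;0 0 0 0",
  jaw=-0.4,
)

```text
clock: 21.28
tool_pos: [0.5056, -0.2481, 0.1249]
eef_rot: [0.826, 0.564, 0.0, -0.0]
contact_force: [0.1, -0.2, 0.1]
opening: 0.699
finger_force: 0.0
```

```bash
python3 -c "
from h import *
foot();badge()"
```

```text
foot 2548 slopes deg [-0.01 -0.13] z 0.074 x 0.4727 0.5358 y -0.282 -0.2192
rect ((0.5043693780899048, -0.2501814663410187), (0.04994570091366768, 0.05003839358687401), 68.55778503417969) tool [ 0.5056 -0.2481  0.1249] F [ 0.81  0.62 -0.06]
badge 0 [nan nan nan] ((0.0, 0.0), 0.0)
platen ((0.5133260488510132, -0.227508082985878), (0.0009061898454092443, 0.04863307997584343), 68.6966552734375) [ 0.50827167 -0.22505081  0.05598474]h.py:32: RuntimeWarning: Mean of empty slice.
  b=Z&(H>22)&(H<36)&(S>60); Q=W[b]; print('badge',b.sum(),Q.mean(0),cv2.minEnclosingCircle(Q[:,:2].astype(np.float32)))
  ret = um.true_divide(
```

>>> send_rows(
  rows="0 0 -0.02 0;0 0 -0.05 0;0 0 -0.1 0;0 0 -0.17 0;0 0 -0.25 0;0 0 -0.33 0;0 0 -0.39 0;0 0 -0.43 0;0 0 -0.45 0;0 0 -0.45 0",
)

```text
clock: 22.17
tool_pos: [0.5063, -0.2486, 0.2619]
eef_rot: [0.826, 0.564, 0.001, 0.001]
contact_force: [0.6, 0.3, -0.7]
opening: 0.701
finger_force: 0.0
```

```bash
python3 -c "
from h import *
snap('wrist');snap('scene')
a=np.load('last_wrist.npz')['p'][100:400,120:520];b=np.load('last_scene.npz')['p'][50:350,150:550]
cv2.imwrite('pics/f.png',np.hstack([a,b])[:,:,::-1]);print(sensors.get_state()['clock'])"
```

```text
22.2667
```

View pics/f.png

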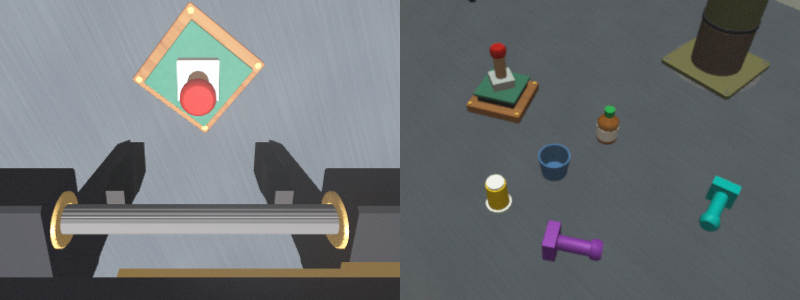

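The last picture shows the weight upright on the platen (left view about 198,80; right view about 500,75), with the spool, dye bottle and pot where they were.

```bash
python3 -c "
from h import *
print(finish_job())"
```

```text
the job is handed in; nothing more can be done
None
```

The weight is standing upright by itself on the badge, within about 1 mm of centre by the wrist camera. I leaned on it with about 9 N for roughly 1.7 s, with the platen load staying near 14 N by the readings. The spool, dye bottle and pot look untouched, and the job was handed in at about 22 s.

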